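# Put the specimen kit away in the blue drawer

### The arm

A 6-joint arm with a two-finger parallel gripper is mounted at the origin on the work surface. World frame = base frame: x ahead of the robot, y to its left, z up, the work surface at z = 0. Lengths are in mm, angles in rad, forces in N, time in s.
With the tool pointing down it reaches from about 250 to 775 mm from the base axis. Payload 4 kg.
Tool frame: the origin (TCP) lies between the finger pads; the fingertips stand 14 mm ahead of it and the grasp point (between the pads) lies 5 mm behind it; z points along the fingers, y is the line along which they close (so a half turn about z gives the same grasp; the last joint's range is limited). The gripper opens to 94 mm and grips with 3 to 60 N. Pads are 16 mm wide; open, the fingers measure 119 mm over their backs; the gripper's body (75 mm by 177 mm) begins 78 mm behind the grasp point.
Start: joints at [1.189, 0.087, 1.371, -0, 1.684, -0.103], TCP at [151.37, 528.778, 219.506] pointing down, gripper open.
Joint ranges: [-3.1, 3.1], [-0.76, 2.03], [0.27, 2.55], [-1.08, 4.22], [0.17, 2.65], [-2.57, 2.57]. Speed limits (rad/s): [2.79, 2.79, 3.14, 3.14, 3.14, 3.14].

### API

Orientations are given as a rotation vector (axis times angle).
In Python, from workcell import robot gives the robot as it stands. The module is installed in compiled form; this text tells all that it offers.
- The arm moves only by the tool send_rows, never from a script. Its arguments are lists of equal length, an entry for each row: "xyz": the shift along the tool's x, y, z scaled (see below), a list of three; "turn": the turn, a rotation vector about the tool's x, y, z scaled (see below), a list of three. In form: {"xyz": [[tx, ty, tz], ...], "turn": [[rx, ry, rz], ...]}. A call has 1 to 8 rows; each row is the pose to reach, as a shift and turn from the pose commanded when the call began, along the tool's axes at that moment; what a row does not reach only later rows make up. The controller multiplies each number of a shift by 0.4 m and each number of a turn by 90 degrees. A row lasts 1/12 s, in which the tool goes at most 41.7 mm and 7.16 degrees, less where a joint would pass 70% of its speed; a pose out of reach is approached as far as the arm can. A call with a number of a shift or a turn outside -1 to 1 is refused whole. A call with a gripper value outside its range is refused whole. "claw" is the gripper's target within -1 to 1 (shut at 1, half-way at 0, fully open at -1), set as the call begins (left out, the last holds). The fingers move at their own pace and stop on an object; "force" is the grip in N (left out, the last holds). Time passes only in rows, so rows that repeat a pose let the fingers close. It gives the time, the measured TCP pose, the force, the opening and the grip force at its end, in the units of the state.
- robot.read_state(): the state, without advancing time (a new reading comes with each control period).
- robot.capture(name): name is "scene" or "top" or "wrist"; returns the picture (400x640x3 uint8, red, green, blue); there is no depth.
- robot.calibration(name): a dict with "camera_matrix" (3x3 intrinsics, pixels), "k1" (the pictures are not rectified: a ray, as slopes to the right and down, at radius r is drawn at 1 + k1 r^2 times it, then the intrinsics apply), "R" (3x3) and "t" (3): a world point X has camera coordinates R X + t. Camera axes: x right, y down, z forward; pixel columns grow to the right and rows downward; lengths in mm; the calibration is good to about 2 mm. A picture is of the moment at which its call begins: read the wrist's pose just before it. calibration takes no time and is no camera call; for the wrist camera it gives the pose at the moment of the call.
- robot.close_job(): hands the job in; it is judged then, once.
The state is a dict: "clock": time; "joint_pos": joint angles; "dq": joint speeds; "joint_torque": joint torques, N m; "eef_pos": TCP position; "eef_rot": TCP orientation; "contact_force": force on the tool from outside, world axes, zero at the start; "ft_torque": the same for the moment, N m; "opening": finger opening in mm; "gripper_force": force on a finger pad.
Only numpy, scipy, OpenCV 4.12 (cv2) and the standard library are available. Lean on these libraries where they do the work, as an engineer would, in place of code of your own. Each camera call takes 0.05 s, during which the arm holds its last target. There are 200 camera calls.

### The job

Pull the blue-fronted drawer open, stand the red-capped specimen cup, the black strip canister and the green slide box upright on the floor of its front compartment, then push the drawer fully shut. Leave the grey drawer shut, and leave the white-capped cup and everything else on the bench standing where it is.

Things in the scene. Friction and masses are not known exactly. Their poses are not given: they have to be found in the camera images.
- blue_unit: white case of the blue drawer, with a blue strip along the front edge of its top, fixed to the bench, 260 deep (x) x 210 wide (y) x 105 high; the two units are alike, either one may stand on the left. Origin at the centre of its underside; x points away from the robot, the drawer slides along -x.
- grey_unit: white case of the grey drawer, with a grey strip along the front edge of its top, fixed to the bench, 260 deep (x) x 210 wide (y) x 105 high; the two units are alike, either one may stand on the left. Origin at the centre of its underside; x points away from the robot, the drawer slides along -x.
- blue_drawer (a joint): slide of the drawer with the blue front, in m: 0 = shut, 0.16 = fully open; it stays where it is left, about 2 N to slide. It opens toward the robot. Front panel 204 wide, 14 thick, from 13 to 93 above the bench.
- blue_drawer_handle (a point): middle of the blue drawer's handle, on the bar's axis, 66 above the bench; moves with the drawer, which opens along this frame's -x; y along the bar. Dark steel bar 10 thick, 120 long, axis 42 in front of the panel, on two 9 mm posts at 58 either side: the gap behind the bar, 37 deep and 107 long, is open from above.
- blue_drawer_floor (a point): centre of the floor of the blue drawer's front compartment, 22 above the bench, 140.5 behind the handle; axes as the handle's; moves with the drawer. Compartment 157 (x) x 170 (y) inside, walls 6 thick, 40 high. Fully open, its front 154 is clear of the case; shut, 73 is free above its floor. Behind its rear wall is a foam block with vials.
- grey_drawer (a joint): slide of the drawer with the grey front, in m: 0 = shut, 0.16 = fully open; it stays where it is left, about 2 N to slide. It opens toward the robot. Front panel 204 wide, 14 thick, from 13 to 93 above the bench. It must stay shut.
- grey_drawer_handle (a point): middle of the grey drawer's handle, on the bar's axis, 66 above the bench; moves with the drawer, which opens along this frame's -x; y along the bar. Dark steel bar 10 thick, 120 long, axis 42 in front of the panel, on two 9 mm posts at 58 either side: the gap behind the bar, 37 deep and 107 long, is open from above.
- red_cup: specimen cup with pale yellow body and red screw cap, closed, 62 high; body 40 across at the foot, 45 under the cap; cap 48 across, 16 high. Origin at the centre of its underside, z up. 70 g.
- canister: black closed test-strip canister, 62 high, 38 across, lid 40 across and 12 high, paper band. Origin at the centre of its underside, z up. 60 g.
- slide_box: green closed slide box, 70 (x) x 32 (y) x 52 high. Origin at the centre of its underside, z up. 110 g.
- white_cup: bystander: a cup just like the red-capped one but with a white cap; stays where it is. Origin at the centre of its underside.
- spray_bottle: bystander: purple spray bottle with white head, 230 high, 80 across; stands to one side. Origin at the centre of its underside.
- swab_beaker: bystander: glass beaker with swab sticks, 68 across, 142 high; stands to the other side. Origin at the centre of its underside.
- tube_rack: bystander: cream tube rack with capped tubes, 75 x 170 x 93 high, on top of the grey drawer's unit. Origin at the centre of its underside.
- reagent_bottle: bystander: small green bottle with blue cap, 44 across, 85 high, on top of the blue drawer's unit. Origin at the centre of its underside.
Mind the look-alikes: they are no part of the job. What is shaped like the red_cup but purple is not meant. Leave any orange look-alike of the canister alone.

How it is judged (in metres and radians):
On the way, in this order (a step that is already met when the one before it is completed fails the run):
1. the blue drawer has been pulled open by at least 110 mm (value of joint blue_drawer above 0.11 m), for 0.1 s.
2. red-capped cup, canister and slide box all stand in the front compartment of the blue drawer (x of red_cup in the frame of blue_drawer_floor between -0.078 and 0.078 m and y of red_cup in the frame of blue_drawer_floor between -0.085 and 0.085 m and z of red_cup in the frame of blue_drawer_floor between -0.01 and 0.012 m and angle between each of red_cup, canister, slide_box's own z axis and vertical below 0.2 rad and x of canister in the frame of blue_drawer_floor between -0.078 and 0.078 m and y of canister in the frame of blue_drawer_floor between -0.085 and 0.085 m and z of canister in the frame of blue_drawer_floor between -0.01 and 0.012 m and x of slide_box in the frame of blue_drawer_floor between -0.078 and 0.078 m and y of slide_box in the frame of blue_drawer_floor between -0.085 and 0.085 m and z of slide_box in the frame of blue_drawer_floor between -0.01 and 0.012 m), for 0.1 s.
At the end, for the whole second after the job is handed in: The blue drawer is shut to within 8 mm and the grey drawer too; the red-capped cup, the canister and the slide box stand on the floor of the blue drawer's front compartment, centres within its walls, upright within 0.2 rad, released and at rest (all of step 2 and value of joint each of blue_drawer, grey_drawer below 0.008 m and linear speed of each of red_cup, canister, slide_box below 0.03 m/s and angular speed of each of red_cup, canister, slide_box below 0.3 rad/s); the robot touches nothing.
It fails at once if the grey drawer is opened by more than 20 mm (value of joint grey_drawer above 0.02 m).
It fails at once if the white-capped cup is shifted by more than 30 mm or tipped by more than 0.5 rad (distance of white_cup from where it was at the start of the episode above 0.03 m or angle between white_cup's own z axis and vertical above 0.5 rad).
It fails at once if the spray bottle or the swab beaker is shifted by more than 30 mm or tipped by more than 0.5 rad (distance of any of spray_bottle, swab_beaker from where it was at the start of the episode above 0.03 m or angle between any of spray_bottle, swab_beaker's own z axis and vertical above 0.5 rad).
It fails at once if the tube rack or the reagent bottle is shifted by more than 30 mm or tipped by more than 0.5 rad (distance of any of tube_rack, reagent_bottle from where it was at the start of the episode above 0.03 m or angle between any of tube_rack, reagent_bottle's own z axis and vertical above 0.5 rad).
It also fails if it takes over 72 s, if anything falls off the work surface, if the arm or the gripper's body presses on something with over 40 N, if the wrist force passes 120 N, or if a joint passes its speed limit or range.

## Working session

There is one attempt and no reset: what is moved stays moved. The work goes in short steps, Python scripts to look and compute and a tool call to move; the robot and the scene stay as the last step left them, time stands still between calls to the robot, and variables do not carry over. Pictures are saved under pics/ and viewed, at most 10 in all, crops included, and the job is handed in when it is done.

Besides the shell and the picture viewer there is one more tool, called after "Call:" as name(argument=value, ...) on one line, values as JSON. send_rows: Moves the arm, as the interface text tells. Its arguments: {"type":"object","properties":{"xyz":{"type":"array","items":{"type":"array","items":{"type":"number","minimum":-1,"maximum":1}}},"turn":{"type":"array","items":{"type":"array","items":{"type":"number","minimum":-1,"maximum":1}}},"claw":{"type":"number"},"force":{"type":"number"}},"required":["xyz","turn"]}

```bash
mkdir -p pics; cat > h.py <<'E'
import numpy as np, cv2
from workcell import robot
from scipy.spatial.transform import Rotation as Ro
def snap(n,f):
    c=robot.calibration(n); im=robot.capture(n); cv2.imwrite(f'pics/{f}.png',im[:,:,::-1]); np.savez(f'pics/{f}.npz',K=c['camera_matrix'],k1=c['k1'],R=c['R'],t=c['t']); return im,c
def load(f):
    return cv2.imread(f'pics/{f}.png')[:,:,::-1], dict(zip(['camera_matrix','k1','R','t'],[np.load(f'pics/{f}.npz')[k] for k in ['K','k1','R','t']]))
def ray(c,u,v):
    K=np.array(c['camera_matrix']);R=np.array(c['R']);t=np.array(c['t']).ravel()
    p=cv2.undistortPoints(np.array([[[u,v]]],float),K,np.array([float(c['k1']),0,0,0]))[0,0]
    return -R.T@t, R.T@np.array([p[0],p[1],1])
def onz(c,u,v,z):
    o,d=ray(c,u,v); return o+d*(z-o[2])/d[2]
def rel(p,rotvec=None):
    "shift in tool units from current measured pose to world point p"
    s=robot.read_state(); R=Ro.from_rotvec(s['eef_rot']).as_matrix()
    return R.T@(np.array(p)-s['eef_pos'])/400
E
python3 - <<'E'
from h import *
s=robot.read_state(); print(s); print(Ro.from_rotvec(s['eef_rot']).as_matrix().round(3))
for n in ['scene','top']:
    im,c=snap(n,n+'0'); print(n,np.array(c['R']).round(3),c['t'],c['k1'],c['camera_matrix'])
a=np.vstack([cv2.imread('pics/scene0.png'),cv2.imread('pics/top0.png')]); cv2.imwrite('pics/both.png',cv2.resize(a,(480,600)))
E
```

```text
{'clock': 0.0, 'joint_pos': array([ 1.18887376e+00,  8.79162090e-02,  1.37219327e+00, -1.88807586e-06,
        1.68357252e+00, -1.03108178e-01]), 'dq': array([-0.00041929, -0.00019343,  0.00013429, -0.00046562,  0.00014684,
       -0.00194092]), 'joint_torque': array([ 2.44512721e-04, -3.40177345e+01, -3.02427256e+01,  7.16694701e-02,
        3.28834250e-02, -1.71758115e-04]), 'eef_pos': array([151.19373027, 528.29839004, 218.35626405]), 'eef_rot': array([-0.43647405, -3.11061791,  0.0031861 ]), 'contact_force': array([ 1.02180939, -0.20117736, -0.11247061]), 'ft_torque': array([-0.01980323,  0.00807795,  0.03503314]), 'gripper_force': 0.0, 'opening': 94.1356033550861}
[[-0.961  0.275 -0.001]
 [ 0.275  0.961 -0.002]
 [ 0.    -0.002 -1.   ]]
scene [[-0.64   0.768  0.005]
 [ 0.593  0.498 -0.633]
 [-0.489 -0.402 -0.774]] [ 373.80584912 -278.66301321 1445.24614794] 0.037038791116820874 [[407.32726242   0.         324.93048303]
 [  0.         407.32726242 196.21839848]
 [  0.           0.           1.        ]]
top [[-0.028 -0.999  0.015]
 [-0.986  0.025 -0.166]
 [ 0.165 -0.02  -0.986]] [   2.58805867  599.533162   1003.7486788 ] 0.019490366694865938 [[364.32102708   0.         318.92301775]
 [  0.         364.32102708 198.58684669]
 [  0.           0.           1.        ]]
```

View pics/top0.png

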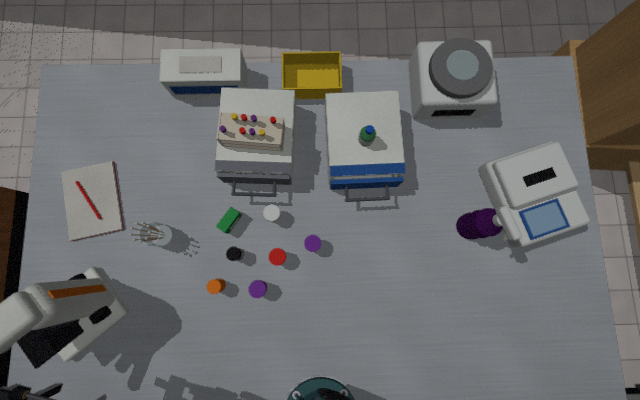

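View pics/scene0.png

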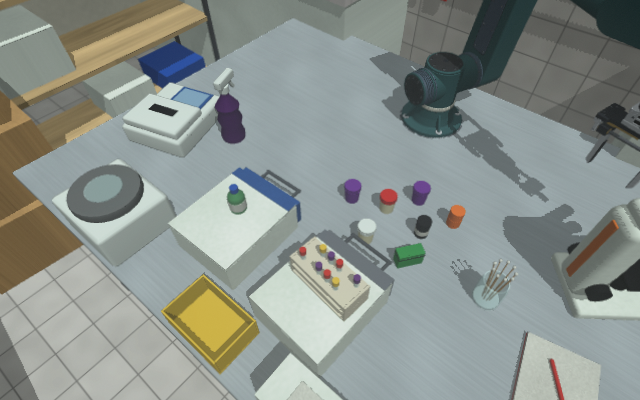

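The pictures show these candidates (top-view pixels):
- **Red cup:** red cap at (277,257). Look-alikes are the white cap (271,213) and purple caps (312,243) and (258,289).
- **Canister:** black at (234,254). The orange look-alike is at (216,286).
- **Slide box:** green at (229,220). The green bottle at (367,135) is on top of the unit.
- **Drawer:** blue handle at (367,195), grey handle at (254,190).

I choose red (277,257), black (234,254), green (229,220) and the handle at (367,195).

```bash
python3 - <<'E'
from h import *
im,c=load('top0'); hsv=cv2.cvtColor(im,cv2.COLOR_RGB2HSV)
H,S,V=[hsv[...,i].astype(int) for i in range(3)]
M={'red':((H<6)|(H>174))&(S>150)&(V>80),'black':(V<45),'green':(H>45)&(H<80)&(S>120),'white':(V>170)&(S<40),'purple':(H>130)&(H<160)&(S>100),'orange':(H>6)&(H<18)&(S>150)}
Z=dict(red=62,black=62,green=52,white=62,purple=62,orange=62)
for k,m in M.items():
    m=m.astype(np.uint8); m[:200]=0; m[:,:205]=0; m[:,330:]=0; m[300:]=0
    n,l,st,ce=cv2.connectedComponentsWithStats(m)
    for i in range(1,n):
        if st[i,4]>60:
            print(k,st[i],ce[i].round(1),onz(c,*ce[i],Z[k]).round(0))
            if k=='green':
                cn=cv2.findContours((l==i).astype(np.uint8),0,1)[0][0].astype(float)[:,0]
                w=np.array([onz(c,*p,52)[:2] for p in cn],np.float32); print(cv2.minAreaRect(w))
            
for p in [(346,190),(367,195),(389,195),(347,202),(388,198)]: print(p,onz(c,*p,66).round(0))
for p in [(327,165),(402,163),(327,188),(402,187)]: print(p,onz(c,*p,105).round(0))
a=cv2.resize(im[170:310,190:420],None,fx=3.4,fy=3.4,interpolation=2); cv2.imwrite('pics/crop.png',a[:,:,::-1])
E
```

```text
red [269 248  17  17 226] [277.  256.4] [438. 108.  62.]
black [227 247  16  14 165] [233.9 253.6] [449. 227.  62.]
green [217 207  24  26 300] [228.2 219.8] [544. 246.  52.]
((543.5399169921875, 245.20274353027344), (39.59049606323242, 68.12368774414062), 54.61221694946289)
purple [305 235  16  17 218] [312.4 242.9] [472.   9.  62.]
purple [249 281  18  17 249] [257.3 288.7] [352. 162.  62.]
orange [207 279  19  15 212] [215.5 285.6] [364. 276.  62.]
(346, 190) [620. -91.  66.]
(367, 195) [ 604. -151.   66.]
(389, 195) [ 602. -214.   66.]
(347, 202) [585. -93.  66.]
(388, 198) [ 593. -210.   66.]
(327, 165) [684. -37. 105.]
(402, 163) [ 685. -247.  105.]
(327, 188) [619. -35. 105.]
(402, 187) [ 617. -242.  105.]
```

View pics/crop.png

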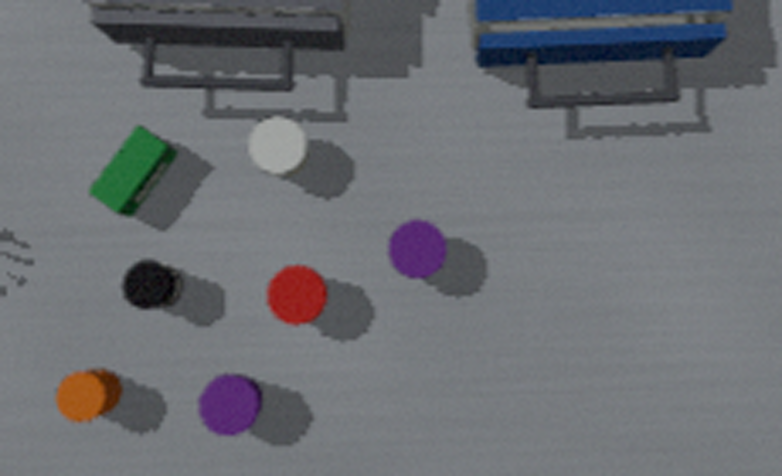

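The crop confirms the picks: red cap (297,295), black canister (150,285), green box (133,172). The blue handle bar runs from (530,104) to (677,97) in the crop. The look-alikes are the purple, orange and white caps.

```bash
cat >> h.py <<'E'
def plan(*wps):
    "units for waypoints (x,y,z,yaw of tool x in deg), tool down, from the current pose"
    s=robot.read_state(); R0=Ro.from_rotvec(s['eef_rot']); yaw=np.degrees(np.arctan2(R0.as_matrix()[1,0],R0.as_matrix()[0,0]))
    print('at',s['eef_pos'].round(1),'yaw',yaw.round(1),'t',round(s['clock'],2),'op',round(s['opening'],1),'F',s['contact_force'].round(1))
    for x,y,z,w in wps:
        a=np.radians(w); Rt=np.array([[np.cos(a),np.sin(a),0],[np.sin(a),-np.cos(a),0],[0,0,-1]])
        d=R0.inv().apply(np.array([x,y,z])-s['eef_pos'])/400
        r=(R0.inv()*Ro.from_matrix(Rt)).as_rotvec()/(np.pi/2)
        print(d.round(3).tolist(),r.round(3).tolist(),'mm',round(np.linalg.norm(d)*400))
E
python3 - <<'E'
from h import *
_,c=load('top0')
P=lambda x,y:(190+(x+.5)/3.4-.5,170+(y+.5)/3.4-.5)
a=onz(c,*P(530,102),69);b=onz(c,*P(677,97),69);print(a,b,(a+b)/2,np.degrees(np.arctan2(a[0]-b[0],a[1]-b[1])))
print('panel top',onz(c,*P(478,37),93),onz(c,*P(724,28),93),'panelbot',onz(c,*P(480,66),13),onz(c,*P(722,52),13))
print('white',onz(c,*P(277,145),62),'box',[onz(c,*P(*q),52).round() for q in [(92,187),(143,127),(174,152),(125,213)]],'bottle',onz(c,369,131,190),'grey bar',onz(c,*P(145,83),69),onz(c,*P(292,88),69),'beaker',onz(c,160,235,20))
plan((592,-152,150,90))
E
```

```text
[591.26514166 -88.32584455  69.        ] [ 592.41638    -211.64355352   69.        ] [ 591.84076083 -149.98469904   69.        ] -0.5348719363122353
panel top [642.59681014 -45.40141537  93.        ] [ 645.21094622 -248.75479086   93.        ] panelbot [633.77582255 -50.57878259  13.        ] [ 641.11513123 -266.14431753   13.        ]
white [561.3984039  123.58597016  62.        ] box [array([531., 279.,  52.]), array([581., 237.,  52.]), array([559., 211.,  52.]), array([509., 251.,  52.])] bottle [ 749.87103032 -144.78702119  190.        ] grey bar [615.35367526 232.08066861  69.        ] [608.08969659 110.03240646  69.        ] beaker [509.05376968 449.33504508  20.        ]
at [151.2 528.3 218.4] yaw 164.0 t 0.1 op 94.0 F [-0.4  0.   0.2]
[-1.528, -1.332, 0.173] [-0.001, 0.001, 0.823] mm 814
```

Call:
send_rows(xyz=[[-1,-0.87,0.02],[-1,-0.87,0.02],[-1,-0.87,0.02],[-1,-0.87,0.02],[-1,-0.87,0.02],[-1,-0.87,0.02],[-1,-0.87,0.02],[-1,-0.87,0.02]], turn=[[0,0,0.6],[0,0,0.6],[0,0,0.6],[0,0,0.6],[0,0,0.6],[0,0,0.6],[0,0,0.6],[0,0,0.6]], claw=0.2)

```text
clock: 0.77
eef_pos: [333.2, 247.4, 214.1]
eef_rot: [-1.807, -2.57, -0.0]
contact_force: [0.8, 0.4, 0.3]
opening: 44.2
gripper_force: 0.0
```

```bash
python3 -c "
from h import *
plan((592,-150,160,90))"
```

```text
at [333.2 247.4 214.1] yaw 109.8 t 0.77 op 44.2 F [0.8 0.4 0.3]
[-1.154, 0.273, 0.135] [-0.0, -0.0, 0.22] mm 477
```

Call:
send_rows(xyz=[[-0.95,0.225,0.02],[-0.95,0.225,0.02],[-0.95,0.225,0.02],[-0.95,0.225,0.02],[-0.95,0.225,0.02],[-0.95,0.225,0.02],[-0.95,0.225,0.02],[-0.95,0.225,0.02]], turn=[[0,0,0.22],[0,0,0.22],[0,0,0.22],[0,0,0.22],[0,0,0.22],[0,0,0.22],[0,0,0.22],[0,0,0.22]])

```text
clock: 1.43
eef_pos: [516.6, -31.2, 207.1]
eef_rot: [-2.217, -2.225, 0.0]
contact_force: [-0.1, 0.6, -1.0]
opening: 37.5
gripper_force: 0.0
```

```bash
python3 -c "
from h import *
plan((592,-150,200,90),(592,-150,150,90))"
```

```text
at [516.6 -31.2 207.1] yaw 90.2 t 1.43 op 37.5 F [-0.1  0.6 -1. ]
[-0.298, 0.188, 0.017] [-0.0, -0.0, 0.002] mm 141
[-0.298, 0.188, 0.142] [-0.0, -0.0, 0.002] mm 152
```

Call:
send_rows(xyz=[[-0.298,0.188,0.13],[-0.298,0.188,0.13],[-0.298,0.188,0.13],[-0.298,0.188,0.13],[-0.298,0.188,0.13],[-0.298,0.188,0.13]], turn=[[0,0,0],[0,0,0],[0,0,0],[0,0,0],[0,0,0],[0,0,0]])

```text
clock: 1.93
eef_pos: [591.1, -148.7, 153.4]
eef_rot: [-2.216, -2.221, 0.002]
contact_force: [0.5, 0.1, 0.3]
opening: 37.5
gripper_force: 0.0
```

```bash
python3 -c "
from h import *
im,c=snap('wrist','w1')
print(np.array(c['R']).round(2),c['t'],c['camera_matrix'],c['k1'])
plan((592,-150,67,90))"
```

```text
[[ 1.    0.   -0.  ]
 [ 0.   -0.97  0.26]
 [-0.   -0.26 -0.97]] [-589.54042631 -154.55342489  291.16406691] [[278.72601796   0.         320.96788604]
 [  0.         278.72601796 200.58216394]
 [  0.           0.           1.        ]] -0.03892936516172322
at [ 591.3 -147.8  154.8] yaw 90.2 t 1.98 op 37.6 F [ 0.7  0.9 -0.7]
[-0.006, 0.002, 0.22] [-0.001, -0.001, 0.002] mm 88
```

View pics/w1.png

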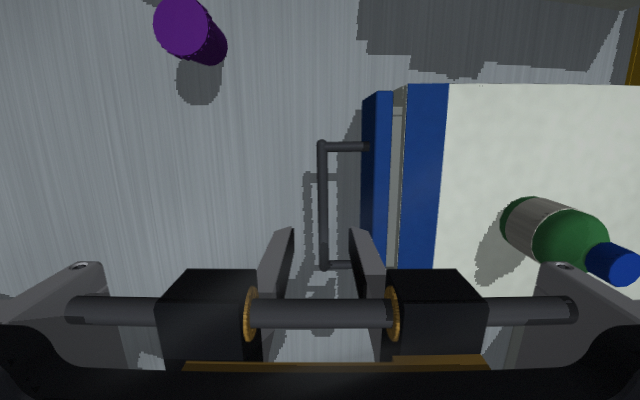

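The wrist view shows the bar from (321,146) to (324,267), between the two fingers. The rear finger lies between the bar and the blue panel.

```bash
python3 -c "
from h import *
_,c=load('w1')
print(onz(c,321.5,146,68),onz(c,324.5,267,68))
plan((592,-150,70,89))"
```

```text
[590.47638432 -89.82591141  68.        ] [ 593.77154575 -208.54102611   68.        ]
at [ 591.3 -147.8  154.8] yaw 90.2 t 1.98 op 37.6 F [ 0.7  0.9 -0.7]
[-0.006, 0.002, 0.212] [-0.001, -0.001, 0.013] mm 85
```

Call:
send_rows(xyz=[[-0.004,0.002,0.1],[-0.004,0.002,0.2],[-0.004,0.002,0.23],[-0.004,0.002,0.23]], turn=[[0,0,-0.01],[0,0,-0.01],[0,0,-0.01],[0,0,-0.01]])

```text
clock: 2.32
eef_pos: [589.3, -147.2, 59.7]
eef_rot: [-2.192, -2.239, 0.005]
contact_force: [0.1, -0.1, -0.2]
opening: 37.5
gripper_force: 0.0
```

Call:
send_rows(xyz=[[0,0,0],[0,0,0],[0,0,0],[0,0,0],[0,0,0],[0,0,0]], turn=[[0,0,0],[0,0,0],[0,0,0],[0,0,0],[0,0,0],[0,0,0]], claw=1, force=20)

```text
clock: 2.82
eef_pos: [593.5, -150.0, 65.9]
eef_rot: [2.198, 2.241, 0.002]
contact_force: [-1.5, -0.0, 6.0]
opening: 9.4
gripper_force: 20.0
```

Call:
send_rows(xyz=[[0,-0.04,0],[0,-0.1,0],[0,-0.17,0],[0,-0.24,0],[0,-0.31,0],[0,-0.36,0],[0,-0.39,0],[0,-0.39,0]], turn=[[0,0,0],[0,0,0],[0,0,0],[0,0,0],[0,0,0],[0,0,0],[0,0,0],[0,0,0]])

```text
clock: 3.48
eef_pos: [438.4, -153.2, 65.8]
eef_rot: [2.195, 2.236, 0.008]
contact_force: [2.7, 0.6, 2.3]
opening: 9.0
gripper_force: 20.0
```

Call:
send_rows(xyz=[[0,0,0],[0,0,0],[0,0,0],[0,0,-0.1],[0,0,-0.2],[0,0,-0.25]], turn=[[0,0,0],[0,0,0],[0,0,0],[0,0,0],[0,0,0],[0,0,0]], claw=0.2)

```text
clock: 3.98
eef_pos: [437.8, -153.2, 167.2]
eef_rot: [2.197, 2.241, 0.001]
contact_force: [0.5, -1.5, 1.0]
opening: 37.2
gripper_force: 0.0
```

```bash
python3 -c "
from h import *
plan((545,245,170,140))"
```

```text
at [ 437.8 -153.2  167.2] yaw 91.1 t 3.98 op 37.2 F [ 0.5 -1.5  1. ]
[0.99, 0.288, -0.008] [0.001, 0.002, -0.543] mm 412
```

Call:
send_rows(xyz=[[0.99,0.288,0],[0.99,0.288,0],[0.99,0.288,0],[0.99,0.288,0],[0.99,0.288,0],[0.99,0.288,0],[0.99,0.288,0],[0.99,0.288,0]], turn=[[0,0,-0.54],[0,0,-0.54],[0,0,-0.54],[0,0,-0.54],[0,0,-0.54],[0,0,-0.54],[0,0,-0.54],[0,0,-0.54]], claw=-0.5)

```text
clock: 4.65
eef_pos: [523.3, 171.3, 162.7]
eef_rot: [-1.075, -2.95, 0.002]
contact_force: [0.3, -0.5, 0.4]
opening: 70.0
gripper_force: 0.0
```

```bash
python3 -c "
from h import *
plan((540,242,165,140))"
```

```text
at [523.3 171.3 162.7] yaw 139.9 t 4.65 op 70.0 F [ 0.3 -0.5  0.4]
[0.082, 0.162, -0.006] [-0.001, -0.001, -0.001] mm 73
```

```bash
python3 -c "
from h import *
im,c=snap('wrist','w2')
hsv=cv2.cvtColor(im,cv2.COLOR_RGB2HSV);H,S,V=[hsv[...,i].astype(int) for i in range(3)]
m=((H>45)&(H<80)&(S>120)&(V>60)).astype(np.uint8)
n,l,st,ce=cv2.connectedComponentsWithStats(m)
for i in range(1,n):
  if st[i,4]>200:
    print(st[i],ce[i])
    q=cv2.findContours((l==i).astype(np.uint8),0,1)[0][0]
    w=np.array([onz(c,*p,52)[:2] for p in q[:,0].astype(float)],np.float32); print(cv2.minAreaRect(w))
"
```

```text
[ 381  133   32   71 2171] [396.33809304 167.66374942]
((545.1156616210938, 251.3860626220703), (31.27324676513672, 69.4365234375), 53.11119079589844)
```

View pics/w2.png

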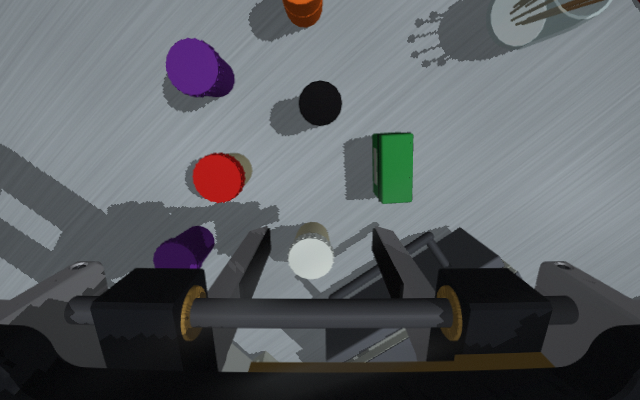

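The wrist view shows the green box top at about (396,168), fitting 31 × 69 mm, so it is clean. The red cap is at (218,178), black at (320,103) and white at (311,258).

```bash
python3 -c "
from h import *
im,c=load('w2')
print(onz(c,218.5,178,62),onz(c,320.5,103,62),onz(c,311,258,62))
plan((545,251,120,143),(545,251,31,143),(545,251,120,143))
"
```

```text
[437.90400032 112.52286653  62.        ] [449.00635379 232.97050595  62.        ] [560.51913422 126.13747112  62.        ]
at [524.2 178.5 162.1] yaw 140.1 t 4.7 op 70.8 F [1.2 3.8 0.6]
[0.076, 0.172, 0.106] [0.003, -0.003, -0.032] mm 86
[0.075, 0.171, 0.329] [0.003, -0.003, -0.032] mm 151
[0.076, 0.172, 0.106] [0.003, -0.003, -0.032] mm 86
```

Call:
send_rows(xyz=[[0,0.02,0],[0,0.02,0],[0,0.02,0],[0,0.02,0]], turn=[[0,0,-0.03],[0,0,-0.03],[0,0,-0.03],[0,0,-0.03]])

```text
clock: 5.03
eef_pos: [528.3, 174.5, 163.1]
eef_rot: [-1.014, -2.972, 0.002]
contact_force: [0.4, 0.0, -0.2]
opening: 70.8
gripper_force: 0.0
```

```bash
cat > m.py <<'E'
from h import *
def meas(f):
    im,c=snap('wrist',f)
    hsv=cv2.cvtColor(im,cv2.COLOR_RGB2HSV);H,S,V=[hsv[...,i].astype(int) for i in range(3)]
    for k,m,z in [('box',(H>45)&(H<80)&(S>120)&(V>60),52),('red',((H<6)|(H>174))&(S>170)&(V>80),62),('black',(V<50),62)]:
        m=m.astype(np.uint8); m[205:]=0
        n,l,st,ce=cv2.connectedComponentsWithStats(m)
        for i in range(1,n):
            if st[i,4]>600:
                q=cv2.findContours((l==i).astype(np.uint8),0,1)[0][0]
                w=np.array([onz(c,*p,z)[:2] for p in q[:,0].astype(float)],np.float32); print(k,ce[i].round(),cv2.minAreaRect(w))
E
python3 -c "
from m import *
meas('w3'); plan((545,249,31,143),(545,249,120,143))
"
```

```text
box [392. 169.] ((545.0195922851562, 251.26072692871094), (31.37701416015625, 69.01569366455078), 53.571041107177734)
red [213. 171.] ((437.9495544433594, 112.62516784667969), (51.09693145751953, 47.3905029296875), 68.00032043457031)
black [318. 101.] ((448.94281005859375, 232.24639892578125), (37.95478057861328, 38.24037551879883), 84.20525360107422)
at [528.4 174.3 163.3] yaw 142.3 t 5.08 op 70.3 F [-0.  -0.2 -0.4]
[0.081, 0.174, 0.331] [-0.001, -0.0, -0.008] mm 153
[0.081, 0.173, 0.108] [-0.001, -0.0, -0.008] mm 88
```

Call:
send_rows(xyz=[[0.04,0.09,0.03],[0.081,0.176,0.1],[0.081,0.176,0.16],[0.081,0.176,0.23],[0.081,0.176,0.3],[0.081,0.176,0.33],[0.081,0.176,0.33]], turn=[[0,0,-0.01],[0,0,-0.01],[0,0,-0.01],[0,0,-0.01],[0,0,-0.01],[0,0,-0.01],[0,0,-0.01]])

```text
clock: 5.67
eef_pos: [543.2, 248.9, 27.7]
eef_rot: [-0.989, -2.975, 0.008]
contact_force: [-0.7, -0.4, -0.9]
opening: 70.5
gripper_force: 0.0
```

Call:
send_rows(xyz=[[0,0,0],[0,0,0],[0,0,0],[0,0,0],[0,0,0],[0,0,0],[0,0,0],[0,0,-0.03]], turn=[[0,0,0],[0,0,0],[0,0,0],[0,0,0],[0,0,0],[0,0,0],[0,0,0],[0,0,0]], claw=1, force=20)

```text
clock: 6.33
eef_pos: [543.9, 250.2, 41.4]
eef_rot: [-0.987, -2.978, 0.005]
contact_force: [-0.4, -1.0, -2.7]
opening: 31.9
gripper_force: 20.0
```

Call:
send_rows(xyz=[[0,0,-0.07],[0,0,-0.15],[0,0,-0.24],[0,0,-0.3],[0,0,-0.3]], turn=[[0,0,0],[0,0,0],[0,0,0],[0,0,0],[0,0,0]])

```text
clock: 6.75
eef_pos: [549.0, 252.0, 172.0]
eef_rot: [0.985, 2.972, 0.013]
contact_force: [0.9, 1.0, -0.4]
opening: 31.6
gripper_force: 20.0
```

```bash
python3 -c "
from h import *
plan((560,-60,160,180),(575,-153,150,181))
"
```

```text
at [549. 252. 172.] yaw 143.3 t 6.75 op 31.6 F [ 0.9  1.  -0.4]
[-0.488, -0.61, 0.027] [0.005, 0.007, -0.407] mm 312
[-0.656, -0.774, 0.051] [0.005, 0.007, -0.419] mm 406
```

Call:
send_rows(xyz=[[-0.65,-0.774,0.03],[-0.65,-0.774,0.03],[-0.65,-0.774,0.03],[-0.65,-0.774,0.03],[-0.65,-0.774,0.03],[-0.65,-0.774,0.03],[-0.65,-0.774,0.03],[-0.65,-0.774,0.03]], turn=[[0,0,-0.42],[0,0,-0.42],[0,0,-0.42],[0,0,-0.42],[0,0,-0.42],[0,0,-0.42],[0,0,-0.42],[0,0,-0.42]])

```text
clock: 7.42
eef_pos: [563.6, -69.0, 153.0]
eef_rot: [0.032, -3.14, -0.001]
contact_force: [0.4, -0.2, -1.4]
opening: 32.0
gripper_force: 20.0
```

```bash
python3 -c "
from h import *
plan((578,-152,140,181))
"
```

```text
at [563.6 -69.  153. ] yaw -178.8 t 7.42 op 32.0 F [ 0.4 -0.2 -1.4]
[-0.032, -0.208, 0.032] [0.0, -0.001, 0.002] mm 85
```

Call:
send_rows(xyz=[[-0.03,-0.1,0.02],[-0.032,-0.19,0.03],[-0.032,-0.19,0.03],[-0.032,-0.19,0.03],[-0.032,-0.19,0.03]], turn=[[0,0,0],[0,0,0],[0,0,0],[0,0,0],[0,0,0]])

```text
clock: 7.83
eef_pos: [578.3, -142.6, 141.1]
eef_rot: [0.03, -3.139, -0.003]
contact_force: [-0.2, 0.3, -1.4]
opening: 31.9
gripper_force: 20.0
```

```bash
python3 -c "
from h import *
snap('wrist','w4'); plan((578,-151,54,181))
"
```

```text
at [ 578.6 -142.   141.6] yaw -178.8 t 7.88 op 31.9 F [ 0.2  0.2 -1.1]
[0.002, -0.023, 0.219] [0.001, -0.001, 0.002] mm 88
```

View pics/w4.png

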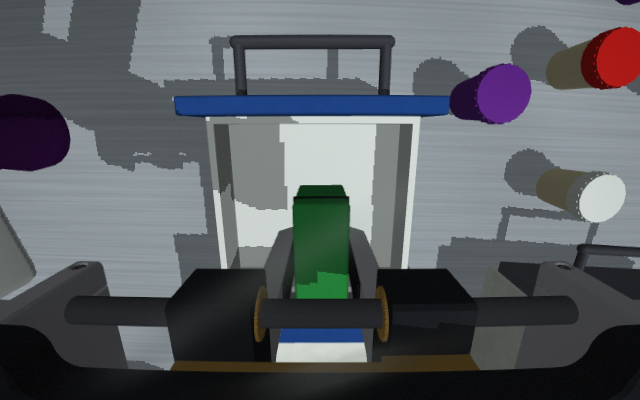

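The box hangs over the compartment. The handle bar runs (234,42)–(393,42), and the compartment walls are at columns of about 215 and 412 near row 150.

```bash
python3 -c "
from h import *
_,c=load('w4')
for p in [(236,42),(391,42)]: print(onz(c,*p,66))
for p in [(208,125),(216,125),(413,125),(420,125),(222,265),(407,265)]: print(p,onz(c,*p,62))
"
```

```text
[ 438.85551998 -211.40249602   66.        ]
[436.58904474 -89.53689649  66.        ]
(208, 125) [ 502.7792569  -239.80873304   62.        ]
(216, 125) [ 502.70293091 -232.90578335   62.        ]
(413, 125) [499.54239803 -64.85667271  62.        ]
(420, 125) [499.38272071 -58.82804574  62.        ]
(222, 265) [ 634.63074428 -237.33152291   62.        ]
(407, 265) [631.2306756  -56.92586755  62.        ]
```

Call:
send_rows(xyz=[[0,-0.008,0.06],[0,-0.016,0.13],[0,-0.016,0.18],[0,-0.016,0.21],[0,-0.016,0.218],[0,-0.016,0.22],[0,-0.016,0.22]], turn=[[0,0,0],[0,0,0],[0,0,0],[0,0,0],[0,0,0],[0,0,0],[0,0,0]])

```text
clock: 8.47
eef_pos: [579.8, -148.9, 55.1]
eef_rot: [-0.033, 3.14, -0.001]
contact_force: [-0.3, -0.2, -1.3]
opening: 31.9
gripper_force: 20.0
```

Call:
send_rows(xyz=[[0,0,0.004],[0,0,0.008],[0,0,0.008],[0,0,0.008]], turn=[[0,0,0],[0,0,0],[0,0,0],[0,0,0]])

```text
clock: 8.8
eef_pos: [580.5, -149.5, 53.7]
eef_rot: [-0.031, 3.137, -0.001]
contact_force: [-1.0, 1.1, 5.8]
opening: 31.8
gripper_force: 20.0
```

Call:
send_rows(xyz=[[0,0,0],[0,0,0],[0,0,0],[0,0,0],[0,0,-0.06],[0,0,-0.14],[0,0,-0.23],[0,0,-0.3]], turn=[[0,0,0],[0,0,0],[0,0,0],[0,0,0],[0,0,0],[0,0,0],[0,0,0],[0,0,0]], claw=-0.2)

```text
clock: 9.47
eef_pos: [579.3, -149.6, 173.2]
eef_rot: [-0.031, 3.14, -0.001]
contact_force: [-0.2, -0.7, 0.5]
opening: 56.6
gripper_force: 0.0
```

```bash
python3 -c "
from h import *
snap('wrist','w5'); plan((438,111,150,90),(438,111,150,120))
"
```

```text
at [ 582.1 -150.7  180.3] yaw -178.9 t 9.52 op 56.4 F [ 1.3 -0.9  4. ]
[0.348, 0.662, 0.068] [0.004, 0.008, 1.012] mm 300
[0.348, 0.662, 0.068] [0.001, 0.009, 0.679] mm 300
```

Call:
send_rows(xyz=[[0.348,0.662,0.03],[0.348,0.662,0.03],[0.348,0.662,0.03],[0.348,0.662,0.03],[0.348,0.662,0.03],[0.348,0.662,0.03],[0.348,0.662,0.03],[0.348,0.662,0.03]], turn=[[0,0,1],[0,0,1],[0,0,1],[0,0,1],[0,0,1],[0,0,1],[0,0,1],[0,0,1]], claw=-0.8)

```text
clock: 10.18
eef_pos: [432.5, 115.1, 158.5]
eef_rot: [-1.429, -2.796, -0.001]
contact_force: [-0.1, 0.5, -0.1]
opening: 84.5
gripper_force: 0.0
```

```bash
python3 -c "
from h import *
plan((438,45,160,90))
"
```

```text
at [432.5 115.1 158.5] yaw 125.9 t 10.18 op 84.5 F [-0.1  0.5 -0.1]
[-0.15, -0.092, -0.004] [-0.0, -0.001, 0.399] mm 70
```

View pics/w5.png

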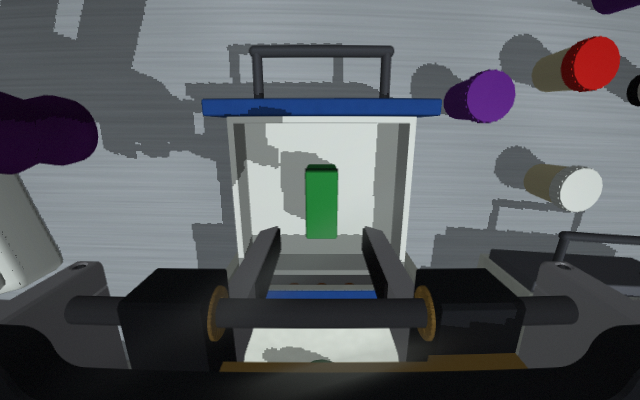

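The slide box stands upright mid-compartment at (321,203). Next I'll look at the red cup from close by.

Call:
send_rows(xyz=[[-0.15,-0.092,0],[-0.15,-0.092,0],[-0.15,-0.092,0],[-0.15,-0.092,0],[-0.15,-0.092,0],[-0.15,-0.092,0],[-0.15,-0.092,0],[-0.15,-0.092,0]], turn=[[0,0,0.4],[0,0,0.4],[0,0,0.4],[0,0,0.4],[0,0,0.4],[0,0,0.4],[0,0,0.4],[0,0,0.4]])

```text
clock: 10.85
eef_pos: [440.1, 42.4, 158.8]
eef_rot: [-2.217, -2.225, 0.0]
contact_force: [0.8, -0.5, 0.0]
opening: 84.7
gripper_force: 0.0
```

```bash
python3 -c "
from m import *
meas('w6')
plan((438,112,45,90))
"
```

```text
red [319. 135.] ((437.0245361328125, 110.23834228515625), (47.280975341796875, 46.565101623535156), 80.74748229980469)
black [332.   9.] ((448.0155029296875, 212.46942138671875), (33.25777816772461, 15.952031135559082), 0.33233577013015747)
black [518.  67.] ((613.5914306640625, 167.59939575195312), (115.05256652832031, 9.91678524017334), 88.34557342529297)
black [556.  86.] ((651.390625, 148.5398712158203), (164.50558471679688, 62.55601501464844), 86.74722290039062)
at [440.2  42.4 158.8] yaw 90.2 t 10.9 op 84.6 F [0.1 0.4 0. ]
[0.174, -0.005, 0.285] [-0.0, -0.0, 0.002] mm 133
```

Call:
send_rows(xyz=[[0.09,-0.008,0.03],[0.17,-0.008,0.06],[0.17,-0.008,0.13],[0.17,-0.008,0.2],[0.17,-0.008,0.25],[0.17,-0.008,0.272],[0.17,-0.008,0.272]], turn=[[0,0,0],[0,0,0],[0,0,0],[0,0,0],[0,0,0],[0,0,0],[0,0,0]])

```text
clock: 11.48
eef_pos: [435.0, 110.2, 47.7]
eef_rot: [-2.217, -2.222, 0.007]
contact_force: [-0.0, 1.2, 0.2]
opening: 85.3
gripper_force: 0.0
```

Call:
send_rows(xyz=[[0,0,0],[0,0,0],[0,0,0],[0,0,0],[0,0,0],[0,0,0],[0,0,0],[0,0,0]], turn=[[0,0,0],[0,0,0],[0,0,0],[0,0,0],[0,0,0],[0,0,0],[0,0,0],[0,0,0]], claw=1, force=15)

```text
clock: 12.15
eef_pos: [437.5, 110.4, 50.8]
eef_rot: [2.22, 2.222, 0.002]
contact_force: [-0.3, 0.3, 3.0]
opening: 47.7
gripper_force: 15.0
```

Call:
send_rows(xyz=[[0,0,-0.05],[0,0,-0.12],[0,0,-0.2],[0,0,-0.27],[0,0,-0.3],[0,0,-0.3]], turn=[[0,0,0],[0,0,0],[0,0,0],[0,0,0],[0,0,0],[0,0,0]])

```text
clock: 12.65
eef_pos: [438.9, 110.6, 173.4]
eef_rot: [2.217, 2.22, 0.009]
contact_force: [0.4, -0.1, -1.5]
opening: 47.4
gripper_force: 15.0
```

```bash
python3 -c "
from h import *
plan((579,-203,165,91))
"
```

```text
at [438.9 110.6 173.4] yaw 90.1 t 12.65 op 47.4 F [ 0.4 -0.1 -1.5]
[-0.784, 0.349, 0.023] [0.004, -0.001, -0.01] mm 344
```

Call:
send_rows(xyz=[[-0.784,0.349,0.01],[-0.784,0.349,0.01],[-0.784,0.349,0.01],[-0.784,0.349,0.01],[-0.784,0.349,0.01],[-0.784,0.349,0.01],[-0.784,0.349,0.01],[-0.784,0.349,0.01]], turn=[[0,0,-0.01],[0,0,-0.01],[0,0,-0.01],[0,0,-0.01],[0,0,-0.01],[0,0,-0.01],[0,0,-0.01],[0,0,-0.01]])

```text
clock: 13.32
eef_pos: [572.1, -195.5, 162.7]
eef_rot: [-2.2, -2.236, 0.002]
contact_force: [1.1, 0.9, 0.2]
opening: 48.0
gripper_force: 15.0
```

Call:
send_rows(xyz=[[-0.045,0.02,0],[-0.045,0.02,0],[-0.045,0.02,0],[-0.045,0.02,0]], turn=[[0,0,0],[0,0,0],[0,0,0],[0,0,0]])

```text
clock: 13.65
eef_pos: [580.1, -210.6, 164.1]
eef_rot: [-2.199, -2.238, 0.001]
contact_force: [0.1, -0.4, -1.3]
opening: 47.3
gripper_force: 15.0
```

```bash
python3 -c "
from h import *
plan((579,-202,76,91))
"
```

```text
at [ 580.1 -210.6  164.1] yaw 91.0 t 13.65 op 47.3 F [ 0.1 -0.4 -1.3]
[0.021, -0.002, 0.22] [-0.002, -0.002, -0.0] mm 89
```

Call:
send_rows(xyz=[[0.021,-0.003,0.02],[0.021,-0.003,0.08],[0.021,-0.003,0.15],[0.021,-0.003,0.2],[0.021,-0.003,0.217],[0.021,-0.003,0.22],[0.021,-0.003,0.222]], turn=[[0,0,0],[0,0,0],[0,0,0],[0,0,0],[0,0,0],[0,0,0],[0,0,0]])

```text
clock: 14.23
eef_pos: [579.8, -202.4, 77.9]
eef_rot: [2.201, 2.241, 0.001]
contact_force: [0.2, -0.3, -0.3]
opening: 48.1
gripper_force: 15.0
```

Call:
send_rows(xyz=[[0,0,0.002],[0,0,0.004],[0,0,0.006],[0,0,0.006]], turn=[[0,0,0],[0,0,0],[0,0,0],[0,0,0]])

```text
clock: 14.57
eef_pos: [580.3, -203.8, 76.1]
eef_rot: [2.202, 2.239, 0.001]
contact_force: [-0.1, 0.6, -0.3]
opening: 47.7
gripper_force: 15.0
```

Call:
send_rows(xyz=[[0,0,0.003],[0,0,0.006],[0,0,0.008],[0,0,0.008]], turn=[[0,0,0],[0,0,0],[0,0,0],[0,0,0]])

```text
clock: 14.9
eef_pos: [580.1, -203.7, 72.8]
eef_rot: [2.202, 2.239, 0.0]
contact_force: [-1.3, -0.0, 4.6]
opening: 47.4
gripper_force: 15.0
```

Call:
send_rows(xyz=[[0,0,0],[0,0,0],[0,0,0],[0,0,0],[0,0,-0.05],[0,0,-0.12],[0,0,-0.2],[0,0,-0.25]], turn=[[0,0,0],[0,0,0],[0,0,0],[0,0,0],[0,0,0],[0,0,0],[0,0,0],[0,0,0]], claw=-0.5)

```text
clock: 15.57
eef_pos: [580.5, -203.8, 174.8]
eef_rot: [2.201, 2.238, 0.002]
contact_force: [1.0, -0.4, 0.3]
opening: 70.4
gripper_force: 0.0
```

```bash
python3 -c "
from h import *
plan((449,165,160,90))
"
```

```text
at [ 580.5 -203.8  174.8] yaw 91.0 t 15.57 op 70.4 F [ 1.  -0.4  0.3]
[0.927, -0.313, 0.035] [0.002, 0.001, 0.011] mm 392
```

Call:
send_rows(xyz=[[0.927,-0.313,0.03],[0.927,-0.313,0.03],[0.927,-0.313,0.03],[0.927,-0.313,0.03],[0.927,-0.313,0.03],[0.927,-0.313,0.03],[0.927,-0.313,0.03],[0.927,-0.313,0.03]], turn=[[0,0,0.01],[0,0,0.01],[0,0,0.01],[0,0,0.01],[0,0,0.01],[0,0,0.01],[0,0,0.01],[0,0,0.01]], claw=-0.7)

```text
clock: 16.23
eef_pos: [466.8, 112.0, 161.6]
eef_rot: [2.221, 2.222, 0.001]
contact_force: [0.1, 1.2, 0.0]
opening: 79.7
gripper_force: 0.0
```

Call:
send_rows(xyz=[[0.1,-0.03,0],[0.1,-0.03,0],[0.1,-0.03,0],[0.1,-0.03,0]], turn=[[0,0,0],[0,0,0],[0,0,0],[0,0,0]])

```text
clock: 16.57
eef_pos: [455.9, 150.2, 161.6]
eef_rot: [2.219, 2.223, -0.001]
contact_force: [0.8, 0.6, -0.2]
opening: 79.8
gripper_force: 0.0
```

```bash
python3 -c "
from m import *
meas('w7')
plan((448.5,231,49,90))
"
```

```text
black [532. 140.] ((654.7552490234375, 214.68008422851562), (129.41754150390625, 59.128719329833984), 86.7072525024414)
black [314. 119.] ((448.7261962890625, 232.33139038085938), (38.31412124633789, 37.80366516113281), 63.371334075927734)
at [456.2 149.5 161.5] yaw 90.0 t 16.62 op 80.0 F [0.6 0.1 0.2]
[0.204, -0.019, 0.281] [0.0, 0.0, 0.0] mm 139
```

Call:
send_rows(xyz=[[0.1,-0.01,0.02],[0.204,-0.019,0.05],[0.204,-0.019,0.12],[0.204,-0.019,0.2],[0.204,-0.019,0.25],[0.204,-0.019,0.278],[0.204,-0.019,0.278]], turn=[[0,0,0],[0,0,0],[0,0,0],[0,0,0],[0,0,0],[0,0,0],[0,0,0]])

```text
clock: 17.2
eef_pos: [446.9, 229.8, 47.3]
eef_rot: [-2.221, -2.218, 0.009]
contact_force: [0.2, 0.6, 0.0]
opening: 79.7
gripper_force: 0.0
```

Call:
send_rows(xyz=[[0,0,0],[0,0,0],[0,0,0],[0,0,0],[0,0,0],[0,0,0],[0,0,0],[0,0,0]], turn=[[0,0,0],[0,0,0],[0,0,0],[0,0,0],[0,0,0],[0,0,0],[0,0,0],[0,0,0]], claw=1, force=15)

```text
clock: 17.87
eef_pos: [448.6, 232.1, 51.1]
eef_rot: [2.22, 2.222, 0.002]
contact_force: [-0.1, 0.3, 2.0]
opening: 39.6
gripper_force: 15.0
```

Call:
send_rows(xyz=[[0,0,-0.05],[0,0,-0.12],[0,0,-0.2],[0,0,-0.27],[0,0,-0.3],[0,0,-0.3]], turn=[[0,0,0],[0,0,0],[0,0,0],[0,0,0],[0,0,0],[0,0,0]])

```text
clock: 18.37
eef_pos: [450.0, 232.7, 174.1]
eef_rot: [2.218, 2.221, 0.011]
contact_force: [0.5, 0.3, 0.0]
opening: 39.3
gripper_force: 15.0
```

```bash
python3 -c "
from h import *
plan((578,-94,165,91))
"
```

```text
at [450.  232.7 174.1] yaw 90.1 t 18.37 op 39.3 F [0.5 0.3 0. ]
[-0.817, 0.319, 0.023] [0.004, -0.002, -0.01] mm 351
```

Call:
send_rows(xyz=[[-0.817,0.32,0.01],[-0.817,0.32,0.01],[-0.817,0.32,0.01],[-0.817,0.32,0.01],[-0.817,0.32,0.01],[-0.817,0.32,0.01],[-0.817,0.32,0.01],[-0.817,0.32,0.01]], turn=[[0,0,-0.01],[0,0,-0.01],[0,0,-0.01],[0,0,-0.01],[0,0,-0.01],[0,0,-0.01],[0,0,-0.01],[0,0,-0.01]])

```text
clock: 19.03
eef_pos: [569.2, -80.0, 163.5]
eef_rot: [-2.2, -2.237, 0.003]
contact_force: [0.6, 0.9, -1.7]
opening: 39.9
gripper_force: 15.0
```

Call:
send_rows(xyz=[[-0.04,0.016,0],[-0.04,0.016,0],[-0.04,0.016,0],[-0.04,0.016,0]], turn=[[0,0,0],[0,0,0],[0,0,0],[0,0,0]])

```text
clock: 19.37
eef_pos: [575.9, -92.8, 165.2]
eef_rot: [-2.199, -2.239, 0.001]
contact_force: [0.2, 0.1, -0.4]
opening: 39.4
gripper_force: 15.0
```

```bash
python3 -c "
from h import *
plan((578,-94,77,91))
"
```

```text
at [575.9 -92.8 165.2] yaw 91.0 t 19.37 op 39.4 F [ 0.2  0.1 -0.4]
[-0.004, 0.006, 0.22] [-0.002, -0.001, 0.0] mm 88
```

Call:
send_rows(xyz=[[-0.004,0.004,0.02],[-0.004,0.004,0.08],[-0.004,0.004,0.15],[-0.004,0.004,0.2],[-0.004,0.004,0.22],[-0.004,0.004,0.228],[-0.004,0.004,0.23],[-0.004,0.004,0.23]], turn=[[0,0,0],[0,0,0],[0,0,0],[0,0,0],[0,0,0],[0,0,0],[0,0,0],[0,0,0]])

```text
clock: 20.03
eef_pos: [579.2, -95.4, 75.9]
eef_rot: [2.2, 2.24, 0.002]
contact_force: [0.5, -0.5, -0.8]
opening: 39.3
gripper_force: 15.0
```

Call:
send_rows(xyz=[[0,0,0.003],[0,0,0.006],[0,0,0.008],[0,0,0.008]], turn=[[0,0,0],[0,0,0],[0,0,0],[0,0,0]])

```text
clock: 20.37
eef_pos: [579.3, -96.1, 73.0]
eef_rot: [2.201, 2.238, 0.002]
contact_force: [0.9, 0.5, 3.2]
opening: 39.3
gripper_force: 15.0
```

Call:
send_rows(xyz=[[0,0,0],[0,0,0],[0,0,0],[0,0,0],[0,0,-0.05],[0,0,-0.12],[0,0,-0.2],[0,0,-0.25]], turn=[[0,0,0],[0,0,0],[0,0,0],[0,0,0],[0,0,0],[0,0,0],[0,0,0],[0,0,0]], claw=-0.4)

```text
clock: 21.03
eef_pos: [579.1, -95.9, 174.3]
eef_rot: [2.201, 2.238, 0.002]
contact_force: [0.5, -0.6, 0.5]
opening: 66.1
gripper_force: 0.0
```

Call:
send_rows(xyz=[[-0.1,-0.09,0],[-0.2,-0.18,0],[-0.3,-0.27,0],[-0.37,-0.355,0],[-0.37,-0.355,0],[-0.37,-0.355,0],[-0.37,-0.355,0],[-0.37,-0.355,0]], turn=[[0,0,0],[0,0,0],[0,0,0],[0,0,0],[0,0,0],[0,0,0],[0,0,0],[0,0,0]], claw=0.2)

```text
clock: 21.7
eef_pos: [439.1, -245.9, 171.4]
eef_rot: [-2.203, -2.239, -0.001]
contact_force: [-0.0, 0.2, 0.1]
opening: 37.7
gripper_force: 0.0
```

```bash
python3 -c "
from h import *
snap('wrist','w8')
plan((437.7,-150.5,61,91))
"
```

```text
at [ 439.5 -245.4  171.3] yaw 91.0 t 21.75 op 37.5 F [-0.3  0.7  0.3]
[0.237, -0.001, 0.276] [0.0, -0.0, 0.0] mm 146
```

View pics/w8.png

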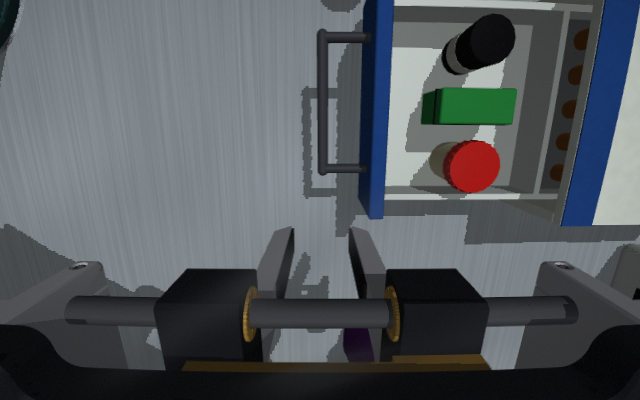

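All three stand upright in the compartment: canister (480,42), box (475,105), red cup (470,166). I'll grip the bar at (322,100) and push the drawer shut gently.

Call:
send_rows(xyz=[[0.09,-0.001,0],[0.18,-0.001,0],[0.237,-0.001,0.05],[0.237,-0.001,0.12],[0.237,-0.001,0.2],[0.237,-0.001,0.26],[0.237,-0.001,0.273],[0.237,-0.001,0.273]], turn=[[0,0,0],[0,0,0],[0,0,0],[0,0,0],[0,0,0],[0,0,0],[0,0,0],[0,0,0]])

```text
clock: 22.42
eef_pos: [436.1, -149.4, 60.2]
eef_rot: [-2.196, -2.239, 0.002]
contact_force: [0.0, -0.4, 0.1]
opening: 37.5
gripper_force: 0.0
```

Call:
send_rows(xyz=[[0,0,0],[0,0,0],[0,0,0],[0,0,0],[0,0,0],[0,0,0]], turn=[[0,0,0],[0,0,0],[0,0,0],[0,0,0],[0,0,0],[0,0,0]], claw=1, force=20)

```text
clock: 22.92
eef_pos: [438.4, -151.9, 63.7]
eef_rot: [2.2, 2.237, 0.003]
contact_force: [2.9, 0.6, 2.3]
opening: 9.5
gripper_force: 20.0
```

Call:
send_rows(xyz=[[0,0.005,0],[0,0.015,0],[0,0.035,0],[0,0.06,0],[0,0.085,0],[0,0.11,0],[0,0.135,0],[0,0.16,0]], turn=[[0,0,0],[0,0,0],[0,0,0],[0,0,0],[0,0,0],[0,0,0],[0,0,0],[0,0,0]])

```text
clock: 23.58
eef_pos: [501.4, -150.6, 63.7]
eef_rot: [2.203, 2.239, -0.001]
contact_force: [-2.3, 0.1, 6.7]
opening: 9.1
gripper_force: 20.0
```

Call:
send_rows(xyz=[[0,0.025,0],[0,0.05,0],[0,0.075,0],[0,0.1,0],[0,0.12,0],[0,0.14,0],[0,0.155,0],[0,0.165,0]], turn=[[0,0,0],[0,0,0],[0,0,0],[0,0,0],[0,0,0],[0,0,0],[0,0,0],[0,0,0]])

```text
clock: 24.25
eef_pos: [567.6, -149.2, 63.7]
eef_rot: [2.202, 2.24, 0.001]
contact_force: [-1.3, 1.1, 6.0]
opening: 9.3
gripper_force: 20.0
```

Call:
send_rows(xyz=[[0,0.01,0],[0,0.02,0],[0,0.03,0],[0,0.04,0],[0,0.05,0],[0,0.057,0],[0,0.062,0],[0,0.065,0]], turn=[[0,0,0],[0,0,0],[0,0,0],[0,0,0],[0,0,0],[0,0,0],[0,0,0],[0,0,0]])

```text
clock: 24.92
eef_pos: [593.2, -148.7, 63.7]
eef_rot: [2.202, 2.24, 0.001]
contact_force: [-1.5, 1.7, 5.6]
opening: 9.3
gripper_force: 20.0
```

Call:
send_rows(xyz=[[0,0.003,0],[0,0.006,0],[0,0.01,0],[0,0.01,0],[0,0.01,0]], turn=[[0,0,0],[0,0,0],[0,0,0],[0,0,0],[0,0,0]])

```text
clock: 25.33
eef_pos: [597.3, -148.6, 63.7]
eef_rot: [2.202, 2.239, 0.001]
contact_force: [-0.1, 0.7, 5.8]
opening: 9.0
gripper_force: 20.0
```

Call:
send_rows(xyz=[[0,0.003,0],[0,0.006,0],[0,0.009,0],[0,0.012,0],[0,0.012,0],[0,0.012,0]], turn=[[0,0,0],[0,0,0],[0,0,0],[0,0,0],[0,0,0],[0,0,0]])

```text
clock: 25.83
eef_pos: [598.5, -148.6, 63.7]
eef_rot: [-2.199, -2.236, 0.008]
contact_force: [-10.0, 1.8, 10.9]
opening: 9.2
gripper_force: 20.0
```

Call:
send_rows(xyz=[[0,-0.006,0],[0,-0.006,0],[0,-0.006,0]], turn=[[0,0,0],[0,0,0],[0,0,0]])

```text
clock: 26.08
eef_pos: [598.4, -148.6, 63.7]
eef_rot: [-2.202, -2.239, 0.002]
contact_force: [-3.4, 1.7, 6.9]
opening: 9.2
gripper_force: 20.0
```

Call:
send_rows(xyz=[[0,0,0],[0,0,0],[0,0,0],[0,0,0],[0,0,-0.08],[0,0,-0.16],[0,0,-0.25],[0,0,-0.28]], turn=[[0,0,0],[0,0,0],[0,0,0],[0,0,0],[0,0,0],[0,0,0],[0,0,0],[0,0,0]], claw=0.25)

```text
clock: 26.75
eef_pos: [601.5, -149.4, 180.3]
eef_rot: [2.197, 2.234, 0.006]
contact_force: [0.1, -0.8, 0.7]
opening: 34.9
gripper_force: 0.0
```

Call:
send_rows(xyz=[[0,-0.1,0],[0,-0.2,0],[0,-0.3,0],[0,-0.4,0],[0,-0.5,0],[0,-0.6,0],[0,-0.6,0],[0,-0.6,0]], turn=[[0,0,0],[0,0,0],[0,0,0],[0,0,0],[0,0,0],[0,0,0],[0,0,0],[0,0,0]])

```text
clock: 27.42
eef_pos: [358.0, -152.5, 173.8]
eef_rot: [2.204, 2.237, 0.001]
contact_force: [1.2, -0.8, -0.4]
opening: 35.6
gripper_force: 0.0
```

```bash
python3 -c "
from h import *
im,c=snap('top','top9')
a=cv2.resize(im[60:310,190:420],None,fx=2.4,fy=2.4,interpolation=2); cv2.imwrite('pics/end.png',a[:,:,::-1]); plan()
"
```

```text
at [ 359.3 -152.7  174.1] yaw 90.9 t 27.47 op 35.0 F [ 0.4 -0.2  0.3]
```

View pics/end.png

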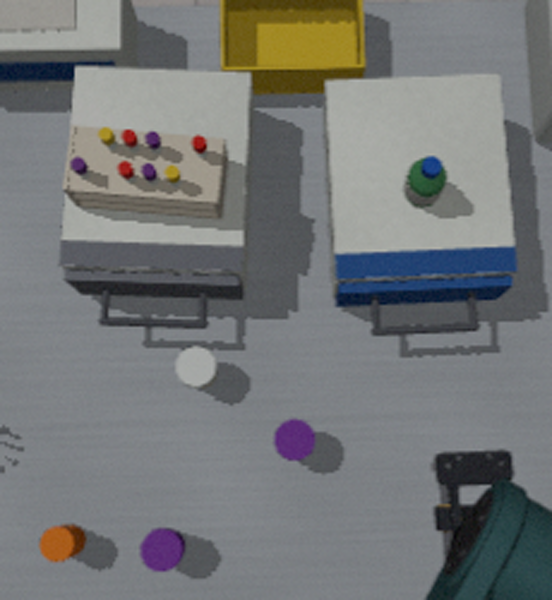

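The blue panel at (420,290) now sits against the case with the same slim gap as the grey one. The bystanders stand where they were, so I'm handing the job in.

```bash
python3 -c "
from workcell import robot
print(robot.close_job())"
```

```text
the job is handed in; nothing more can be done
None
```

The job is handed in at about 27 s of the 72 s allowed: the red-capped cup, canister and slide box stood upright in the blue drawer's front compartment just before I pushed it shut to its stop, and the grey drawer and bystanders look unmoved in the final picture (hand-in returned no verdict).

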